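# Load the label reader's shuttle and index it to the next stop

## Task

Set the smaller of the two screw-capped reagent bottles upright in the round seat of the reader's shuttle, without dropping it in. Then squeeze the shuttle's latch tab against its grip and, with it squeezed, slide the shuttle one stop along to the middle detent, so that the bottle stands before the reader; let go so that the latch springs fully back into its notch. Leave the other bottle and the specimen cup standing where they are.

Things in the scene. Friction and masses are not known exactly. Their poses are not given: they have to be found in the camera images.
- small_bottle_center (a point): centre, half-way up, of the bottle to load: the smaller of the two reagent bottles, round, upright, loose, 44 mm diameter, 80 mm high in all (straight body up to about 60 mm, screw cap 28 mm diameter on top), about 0.2 kg. z axis up. It starts on the worktop.
- large_bottle_center (a point): centre, half-way up, of the larger reagent bottle, round, upright, loose, 52 mm diameter, 92 mm high; to be left alone
- specimen_cup_center (a point): centre, half-way up, of a loose specimen cup with a screw lid, 65 mm diameter, 74 mm high; to be left alone
- shuttle_seat (a point): centre of the floor of the shuttle's round seat, a pocket 52 mm across, 10 mm deep in a 64 x 64 mm block; floor 32 mm, rim 42 mm above the worktop. It rides on the carriage (66 x 150 mm) of a low slide fixed on the worktop. Its y axis points the way the shuttle advances, x across the slide to the reader's side, z up.
- shuttle_grip (a point): where to pinch the carriage's upright grip: 92 mm behind the seat (-y), 66 mm up, same axes. Two upright plates 24 mm wide, tops 85 mm, carriage below them 32 mm above the worktop: fixed grey plate on the +x side (outer face 11 mm from here), steel latch tab on the -x side (outer face 15 mm from here at rest, 7.5 mm pressed). Pinch both from above along x.
- shuttle (a joint): position of the shuttle along its slide in m, growing along the seat's y axis: 0 = first detent (start), 0.045 = middle detent before the reader, 0.090 = last detent. About 1.5 N of friction; in a detent there is 1 mm of play either way. It is locked in a detent unless the latch tab is pressed.
- latch_tab (a joint): travel of the latch tab in m: 0 = sprung out, its pawl fully in a notch of the rack; 0.0075 = fully pressed. It is free of the notch from 0.006. Spring: 3 N at rest to 8 N fully pressed; squeeze with 12 to 25 N. Let go between detents it rides on the rack at about 0.006; let go within about 3 mm of a detent it drops in.
- reader_lens (a point): lens of the reader post (fixed, grey, 40 x 34 mm, 96 mm high), 65 mm to the +x side of the slide's centre line, 70 mm up, same axes as the seat; it faces the seat's place at the middle detent. The slide's bed is 120 x 270 mm, its toothed rack on the -x side. A wall shelf overhangs the worktop's rear (world x over about 0.72): swing across with the arm pulled in.

How it is judged:
On the way, in this order (a step that is already met when the one before it is completed fails the run):
1. the smaller bottle stands released in the seat while the shuttle is still at its first detent (horizontal distance between small_bottle_center and shuttle_seat below 0.008 m and z of small_bottle_center in the frame of shuttle_seat between 0.036 and 0.044 m and angle between small_bottle_center's own z axis and vertical below 0.1 rad and contact force between the fingers and small_bottle below 0.1 N and value of joint shuttle below 0.006 m), for 0.2 s.
2. the latch tab is pressed by the fingers while the shuttle slides away from its first detent (value of joint latch_tab above 0.004 m and contact force between the fingers and latch_tab above 0.5 N and value of joint shuttle above 0.008 m), for 0.02 s.
At the end, for the whole second after the job is handed in: Shuttle at its middle detent (45 +-4 mm), latch tab sprung back (under 1.5 mm); smaller bottle upright (0.1 rad) and at rest on the seat's floor (8 mm from its centre, 4 mm in height); larger bottle and cup within 30 mm of where they began (value of joint shuttle between 0.041 and 0.049 m and value of joint latch_tab below 0.0015 m and horizontal distance between small_bottle_center and shuttle_seat below 0.008 m and z of small_bottle_center in the frame of shuttle_seat between 0.036 and 0.044 m and angle between small_bottle_center's own z axis and vertical below 0.1 rad and linear speed of small_bottle below 0.02 m/s and distance of each of large_bottle_center, specimen_cup_center from where it was at the start of the episode below 0.03 m); the robot touches nothing.
It fails at once if the smaller bottle is dropped or flung (faster than 0.6 m/s while no finger holds it) (linear speed of small_bottle above 0.6 m/s and contact force between the fingers and small_bottle below 0.1 N).
It fails at once if the larger bottle is knocked over or carried off (angle between large_bottle_center's own z axis and vertical above 0.5 rad or distance of large_bottle_center from where it was at the start of the episode above 0.05 m).
It fails at once if the specimen cup is knocked over or carried off (angle between specimen_cup_center's own z axis and vertical above 0.5 rad or distance of specimen_cup_center from where it was at the start of the episode above 0.05 m).
It also fails if it takes over 56 s, if anything falls off the work surface, if the arm or the gripper's body presses on something with over 40 N, if the wrist force passes 120 N, or if a joint passes its speed limit or range.

## Robot

A 6-joint arm with a two-finger parallel gripper is mounted at the origin on a cart in front of the work surface, level with it; the furniture and walls round the work are solid. World frame = base frame: x ahead of the robot, y to its left, z up, the work surface at z = 0. Lengths are in m, angles in rad, forces in N, time in s.
With the tool pointing down it reaches from about 0.425 to 0.95 m from the base axis. Payload 3.5 kg.
Tool frame: the origin (TCP) lies midway between the tips of the shut fingers; the grasp point (between the pads) lies 19 mm behind it; x points along the fingers, y is the direction in which the jaws open and shut, and the axes are right-handed (so a half turn about x gives the same grasp; the last joint's range is limited). The gripper opens to 85 mm and grips with 20 to 120 N. Pads are 22 mm wide; open, the fingers measure 114 mm over their backs; the gripper's body (76 mm by 85 mm) begins 54 mm behind the grasp point. The pads swing forward as they close: fully open they stand 13 mm farther back than shut.
Start: joints at [1.172, 0.286, 1.577, -0, 1.279, -0.15], TCP at [0.166, 0.654, 0.192] pointing down, gripper open.
Joint ranges: [-2.77, 2.77], [-0.9, 2.22], [0.21, 2.48], [-1.53, 4.67], [0.24, 2.81], [-2.84, 2.84]. Speed limits (rad/s): [2.79, 2.79, 3.14, 3.14, 3.14, 3.14].

## Interface

Orientations are given as a unit quaternion [x, y, z, w].
In Python, from plant import ctrl, vision gives the robot as it stands. The module is installed in compiled form; this text tells all that it offers.
- The arm moves only by the tool play_rows, never from a script. Its arguments are lists of equal length, an entry for each row: "claw": the closure in counts, from 0 (fully open) to 255 (shut); "travel": the shift along the tool's x, y, z in m, a list of three; "dr": the turn, a rotation vector about the tool's x, y, z in rad, a list of three. In form: {"claw": [claw, ...], "travel": [[tx, ty, tz], ...], "dr": [[wx, wy, wz], ...]}. A call has 1 to 20 rows; each row is the pose to reach, as a shift and turn from the pose measured when the call began, along the tool's axes at that moment; what a row does not reach only later rows make up. A row lasts 1/10 s, in which the tool goes at most 50 mm and 8.59 degrees, less where a joint would pass 70% of its speed; a pose out of reach is approached as far as the arm can. A call with a gripper value outside its range is refused whole. The fingers move at their own pace and stop on an object; "force" is the grip in N (left out, the last holds). Time passes only in rows, so rows that repeat a pose let the fingers close. It gives the time, the measured TCP pose, the force and the opening at its end, in the units of the state.
- ctrl.get_state(): the state, without advancing time (a new reading comes with each control period).
- vision.read_camera(name): name is "side" or "top"; returns a dict with "img" (480x640x3 uint8, red, green, blue), "range_z" (480x640 float32, m along the optical axis (not along the pixel's ray), 0 where there is no reading), "K" (3x3 intrinsics, pixels), "distortion" ([k1, k2, p1, p2, k3] as OpenCV has them; the pictures are not rectified), "world_to_cam" (4x4, takes a point from world to camera coordinates). Camera axes: x right, y up, looking along -z (the intrinsics and any distortion apply to the point x, -y, -z); pixel columns grow to the right and rows downward; lengths in m; the calibration is good to about 2 mm. A picture is of the moment at which its call begins.
- ctrl.sign_off(): hands the job in, once; it reports no verdict.
The state is a dict: "time": time; "qpos": joint angles; "dq": joint speeds; "joint_efforts": joint torques, N m; "eef_pos": TCP position; "tcp_rot": TCP orientation; "contact_force": force on the tool from outside, world axes, zero at the start; "wrist_torque": the same for the moment, N m; "opening": opening from 0.0 (shut) to 1.0 (fully open).
Only numpy, scipy, OpenCV 4.12 (cv2) and the standard library are available. Lean on these libraries where they do the work, as an engineer would, in place of code of your own. Each camera call takes 0.05 s, during which the arm holds its last target.

## Working session

There is one attempt and no reset: what is moved stays moved. The work goes in short steps, Python scripts to look and compute and a tool call to move; the robot and the scene stay as the last step left them, time stands still between calls to the robot, and variables do not carry over. Pictures are saved under pics/ and viewed, and the job is handed in when it is done.

Besides the shell and the picture viewer there is one more tool, called after "Call:" in YAML: its name, and indented under it one key for each argument. play_rows: Moves the arm, as the interface text tells. Its arguments: {"type":"object","properties":{"claw":{"type":"array","items":{"type":"number"}},"travel":{"type":"array","items":{"type":"array","items":{"type":"number"}}},"dr":{"type":"array","items":{"type":"array","items":{"type":"number"}}},"force":{"type":"number"}},"required":["claw","travel","dr"]}

```bash
mkdir -p pics
cat > h.py <<'E'
import numpy as np, cv2
from plant import ctrl, vision
from scipy.spatial.transform import Rotation as R
def cam(n):
    c=vision.read_camera(n); return c
def save(c,f): cv2.imwrite('pics/'+f,cv2.cvtColor(c['img'],cv2.COLOR_RGB2BGR))
def rays(c,uv):
    uv=np.asarray(uv,float).reshape(-1,1,2)
    p=cv2.undistortPoints(uv,np.array(c['K'],float),np.array(c['distortion'],float)).reshape(-1,2)
    d=np.c_[p[:,0],-p[:,1],-np.ones(len(p))]
    T=np.linalg.inv(np.array(c['world_to_cam'])); return T[:3,3], d@T[:3,:3].T
def onz(c,uv,z):
    o,d=rays(c,uv); return o+d*((z-o[2])/d[:,2])[:,None]
def cloud(c):
    v,u=np.mgrid[0:480,0:640]; uv=np.c_[u.ravel(),v.ravel()]
    o,d=rays(c,uv); r=np.asarray(c['range_z']).ravel()
    P=o+d*r[:,None]; P[r<=0]=np.nan; return P.reshape(480,640,3)
E
python3 - <<'E'
from h import *
s=ctrl.get_state()
for k,v in s.items(): print(k,np.round(v,4))
for n in('side','top'):
    c=cam(n); save(c,n+'0.png'); np.savez(n+'0.npz',**c)
    print(n,np.linalg.inv(c['world_to_cam']).round(3),np.round(c['K'],1),c['distortion'])
E
```

```text
time 0.0
qpos [ 1.172   0.2872  1.5782 -0.      1.2786 -0.15  ]
dq [ 0.0031 -0.0011  0.0008 -0.0015 -0.0027  0.0022]
joint_efforts [ 1.00000e-03 -4.05980e+01 -2.92626e+01 -0.00000e+00  5.90000e-03
 -0.00000e+00]
eef_pos [0.1659 0.6535 0.1904]
tcp_rot [ 0.0869  0.7019 -0.0885  0.7014]
contact_force [-0.1478  0.3939  0.8578]
wrist_torque [ 0.0261 -0.0182  0.0012]
opening 1.0028
side [[ 0.999  0.014 -0.041  0.456]
 [-0.042  0.549 -0.835 -0.777]
 [ 0.01   0.836  0.549  0.645]
 [ 0.     0.     0.     1.   ]] [[494.8   0.  325.6]
 [  0.  494.8 237.9]
 [  0.    0.    1. ]] [-0.0759615  0.         0.         0.         0.       ]
top [[-0.023  0.995 -0.093  0.424]
 [-1.    -0.021  0.019  0.078]
 [ 0.017  0.093  0.996  1.125]
 [ 0.     0.     0.     1.   ]] [[532.7   0.  313.9]
 [  0.  532.7 244.7]
 [  0.    0.    1. ]] [-0.03909121  0.          0.          0.          0.        ]
```

View pics/side0.png

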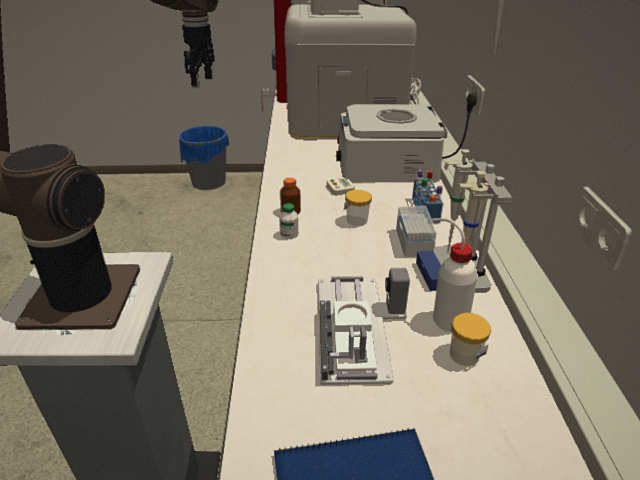

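View pics/top0.png

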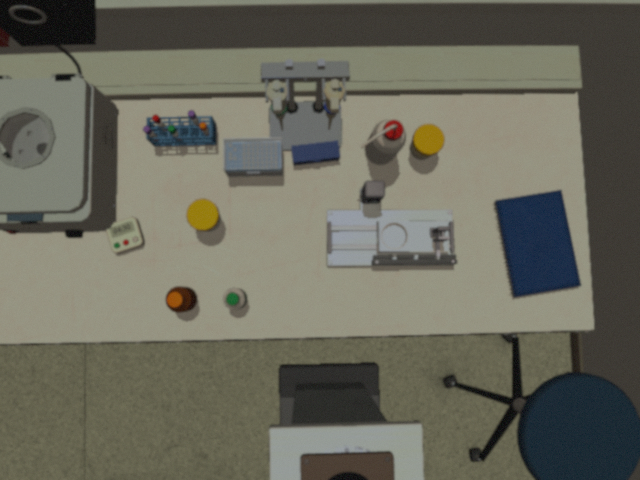

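Run:
```python
from h import *
for n,(a,b,x0,x1) in dict(top=(180,330,150,470),side=(170,400,260,480)).items():
    c=dict(np.load(n+'0.npz'))
    im=cv2.resize(c['img'][a:b,x0:x1],None,fx=2.5,fy=2.5,interpolation=cv2.INTER_CUBIC); 
    cv2.imwrite('pics/%s_z.png'%n,cv2.cvtColor(im,cv2.COLOR_RGB2BGR))
    P=cloud(c); hsv=cv2.cvtColor(c['img'],cv2.COLOR_RGB2HSV)
    for nm,lo,hi,h in(('green',(45,80,40),(85,255,255),.08),('orange',(3,120,90),(16,255,255),.092),('yellow',(17,120,90),(30,255,255),.074)):
        m=cv2.inRange(hsv,lo,hi); k,l,st,ce=cv2.connectedComponentsWithStats(m)
        for i in range(1,k):
            if st[i,4]>25:
                q=P[l==i]; q=q[np.isfinite(q[:,0])]
                if not len(q): continue
                t=q[q[:,2]>q[:,2].max()-.008]
                print(n,nm,st[i],ce[i].round(1),'med',np.nanmedian(q,0).round(3),'zmax',np.percentile(q[:,2],95).round(3),'onz',onz(c,[ce[i]],h).round(4))
```

```text
top green [167 125   9   8  51] [171.2 128.5] med [0.76  0.339 0.084] zmax 0.088 onz [[0.7619 0.3404 0.08  ]]
top green [227 293  12  12 114] [232.1 298.7] med [0.418 0.221 0.079] zmax 0.083 onz [[0.4187 0.2204 0.08  ]]
top orange [199 123   7   6  34] [202.1 125.2] med [0.771 0.28  0.07 ] zmax 0.073 onz [[0.7634 0.2758 0.092 ]]
top orange [166 291  17  17 221] [174.1 298.9] med [0.421 0.331 0.091] zmax 0.095 onz [[0.4207 0.3306 0.092 ]]
top yellow [413 124  31  31 741] [428.2 139. ] med [ 0.733 -0.179  0.074] zmax 0.077 onz [[ 0.7324 -0.179   0.074 ]]
top yellow [187 199  32  32 795] [202.4 214.5] med [0.587 0.28  0.073] zmax 0.076 onz [[0.5866 0.279  0.074 ]]
side green [421 179   6   7  32] [423.6 182. ] med [0.758 0.335 0.08 ] zmax 0.085 onz [[0.7576 0.3343 0.08  ]]
side green [451 195  13   7  43] [456.4 199. ] med [0.769 0.107 0.156] zmax 0.158 onz [[0.8182 0.2441 0.08  ]]
side green [283 203  11   9  85] [288.  207.2] med [0.417 0.215 0.08 ] zmax 0.082 onz [[0.417  0.2135 0.08  ]]
side green [281 222  13   4  28] [286.4 224. ] med [0.412 0.201 0.042] zmax 0.045 onz [[0.4152 0.14   0.08  ]]
side orange [284 178  16  17 158] [290.9 185.4] med [0.422 0.319 0.083] zmax 0.094 onz [[0.4226 0.2986 0.092 ]]
side orange [430 195   6   7  36] [432.5 197.9] med [0.769 0.275 0.067] zmax 0.071 onz [[0.7549 0.2285 0.092 ]]
side yellow [291 135  29   3  37] [306.5 136.5] med [0.469 0.797 0.019] zmax 0.022 onz [[0.4636 0.6597 0.074 ]]
side yellow [346 190  26  16 326] [358.4 197. ] med [0.585 0.268 0.074] zmax 0.077 onz [[0.5851 0.2691 0.074 ]]
side yellow [452 313  39  31 873] [471.2 327.1] med [ 0.73  -0.185  0.074] zmax 0.076 onz [[ 0.7302 -0.1856  0.074 ]]
```

Run:
```python
from h import *
for n in('top','side'):
    c=dict(np.load(n+'0.npz')); P=cloud(c)
    # bottle body points, world crop near green
    x0,y0=(0.475,0.22) if 0 else (0,0)
    # slide cloud rough height map
    Q=P.reshape(-1,3); Q=Q[np.isfinite(Q[:,0])]
    m=(Q[:,0]>.4)&(Q[:,0]<.7)&(Q[:,1]>-.25)&(Q[:,1]<.12)&(Q[:,2]>.004)&(Q[:,2]<.12)
    S=Q[m]; print(n,len(S))
    for lo,hi in((.004,.02),(.02,.036),(.036,.05),(.07,.09),(.09,.11)):
        t=S[(S[:,2]>lo)&(S[:,2]<hi)]
        if len(t): print(lo,hi,len(t),np.percentile(t,[2,50,98],axis=0).round(3).tolist())
```

```text
top 8683
0.004 0.02 4682 [[0.441, -0.232, 0.004], [0.558, -0.047, 0.012], [0.677, 0.079, 0.019]]
0.02 0.036 2455 [[0.483, -0.232, 0.02], [0.527, -0.153, 0.029], [0.571, 0.025, 0.036]]
0.036 0.05 768 [[0.485, -0.22, 0.036], [0.528, -0.114, 0.041], [0.697, -0.061, 0.047]]
0.07 0.09 268 [[0.527, -0.209, 0.071], [0.605, -0.097, 0.083], [0.698, -0.042, 0.09]]
0.09 0.11 381 [[0.613, -0.1, 0.091], [0.631, -0.064, 0.096], [0.698, -0.043, 0.109]]
side 8749
0.004 0.02 3574 [[0.477, -0.239, 0.004], [0.568, -0.085, 0.013], [0.644, 0.03, 0.019]]
0.02 0.036 2830 [[0.48, -0.237, 0.02], [0.526, -0.168, 0.028], [0.686, 0.024, 0.036]]
0.036 0.05 1064 [[0.481, -0.22, 0.036], [0.533, -0.108, 0.042], [0.697, -0.065, 0.049]]
0.07 0.09 497 [[0.525, -0.212, 0.071], [0.609, -0.099, 0.081], [0.699, -0.06, 0.089]]
0.09 0.11 360 [[0.61, -0.112, 0.091], [0.63, -0.076, 0.097], [0.699, -0.048, 0.109]]
```

View pics/top_z.png

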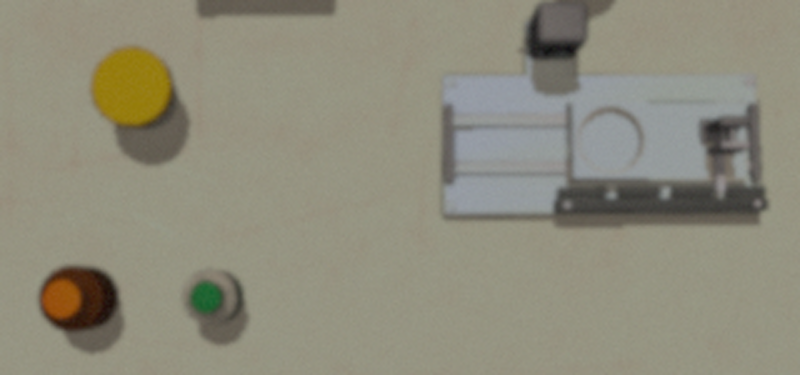

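View pics/side_z.png

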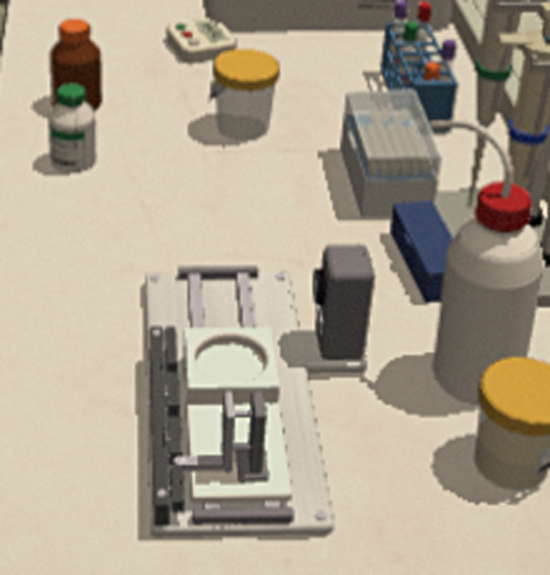

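Run:
```python
from h import *
s=R.from_quat([0.0869,0.7019,-0.0885,0.7014]).as_matrix(); print(s.round(3))
for n in('top','side'):
    c=dict(np.load(n+'0.npz')); P=cloud(c); img=cv2.cvtColor(c['img'],cv2.COLOR_RGB2HSV)
    Z=P[...,2]; X=P[...,0]; Y=P[...,1]
    # block top
    m=(np.abs(Z-.042)<.004)&(X>.493)&(X<.58)&(Y>-.16)&(Y<-.04)&(img[...,2]>110)
    m=m.astype(np.uint8); k,l,st,ce=cv2.connectedComponentsWithStats(m)
    i=1+np.argmax(st[1:,4]); uv=np.argwhere(l==i)[:,::-1]
    w=onz(c,uv,.042)[:,:2]; r=cv2.minAreaRect((w*1000).astype(np.float32)); print(n,'block',st[i],r)
    # plates
    m=(Z>.06)&(Z<.095)&(X>.48)&(X<.585)&(Y>-.26)&(Y<-.13)
    q=P[m]; print('plates',len(q),np.percentile(q,[1,50,99],axis=0).round(4).tolist())
    t=q[q[:,2]>.08]; print(len(t),np.percentile(t,[1,50,99],axis=0).round(4).tolist())
    # reader
    m=(Z>.09)&(Z<.102)&(X>.58)&(X<.68)&(Y>-.13)&(Y<-.03); q=P[m]
    print('reader',len(q),np.percentile(q,[2,50,98],axis=0).round(4).tolist(), cv2.minAreaRect((q[:,:2]*1000).astype(np.float32)))
    # small bottle
    m=(X>.37)&(X<.47)&(Y>.17)&(Y<.27)&(Z>.01); q=P[m]; print('bottle',len(q),np.percentile(q,[1,50,99],axis=0).round(4).tolist())
    for a,b in((.02,.05),(.072,.09)):
        t=q[(q[:,2]>a)&(q[:,2]<b)]; A=np.c_[2*t[:,:2],np.ones(len(t))]; sol=np.linalg.lstsq(A,(t[:,:2]**2).sum(1),rcond=None)[0]
        print(a,b,len(t),'circfit',sol[:2].round(4),np.sqrt(sol[2]+(sol[:2]**2).sum()).round(4),'med',np.median(t,0).round(4))
    mm=cv2.resize(c['img'][195:280,310:470] if n=='top' else c['img'][265:395,300:420],None,fx=5,fy=5,interpolation=cv2.INTER_CUBIC) if n=='top' else cv2.resize(c['img'][265:395,300:420],None,fx=4.5,fy=4.5,interpolation=cv2.INTER_CUBIC)
    cv2.imwrite('pics/%s_zz.png'%n,cv2.cvtColor(mm,cv2.COLOR_RGB2BGR))
```

```text
[[-0.001  0.246  0.969]
 [-0.002  0.969 -0.246]
 [-1.    -0.002 -0.   ]]
top block [378 220  32  32 472] ((540.1062622070312, -105.94526672363281), (64.51554870605469, 64.07776641845703), 88.7572250366211)
plates 143 [[0.5266, -0.2098, 0.0605], [0.5449, -0.1971, 0.083], [0.5525, -0.1865, 0.0876]]
94 [[0.5266, -0.2101, 0.0801], [0.5461, -0.1984, 0.0844], [0.5526, -0.1866, 0.0876]]
reader 336 [[0.6132, -0.0801, 0.0909], [0.6287, -0.0614, 0.0958], [0.6456, -0.0427, 0.1001]] ((628.9408569335938, -62.30719757080078), (40.236385345458984, 34.1416015625), 88.85267639160156)
bottle 403 [[0.3981, 0.2004, 0.0132], [0.4195, 0.2168, 0.0602], [0.4398, 0.2395, 0.0835]]
0.02 0.05 37 circfit [0.4189 0.222 ] 0.0217 med [0.4193 0.2031 0.0362]
0.072 0.09 140 circfit [0.4194 0.2201] 0.0092 med [0.4198 0.2204 0.0793]
side block [334 301  38  26 491] ((538.1591186523438, -108.23580169677734), (67.08767700195312, 64.99115753173828), 88.17897033691406)
plates 244 [[0.5238, -0.2125, 0.0611], [0.5422, -0.2068, 0.0797], [0.5503, -0.1878, 0.0878]]
119 [[0.5241, -0.212, 0.0803], [0.543, -0.2018, 0.0854], [0.5504, -0.1876, 0.0881]]
reader 281 [[0.6099, -0.0846, 0.0907], [0.6257, -0.0693, 0.0965], [0.642, -0.0479, 0.099]] ((626.2371826171875, -66.16100311279297), (33.7772216796875, 40.19758224487305), 0.7315248847007751)
bottle 514 [[0.3951, 0.1979, 0.0111], [0.4167, 0.2069, 0.0491], [0.4371, 0.2296, 0.082]]
0.02 0.05 206 circfit [0.4164 0.2199] 0.0204 med [0.4172 0.2031 0.0357]
0.072 0.09 78 circfit [0.4165 0.2191] 0.0099 med [0.417  0.2152 0.0797]
```

View pics/top_zz.png

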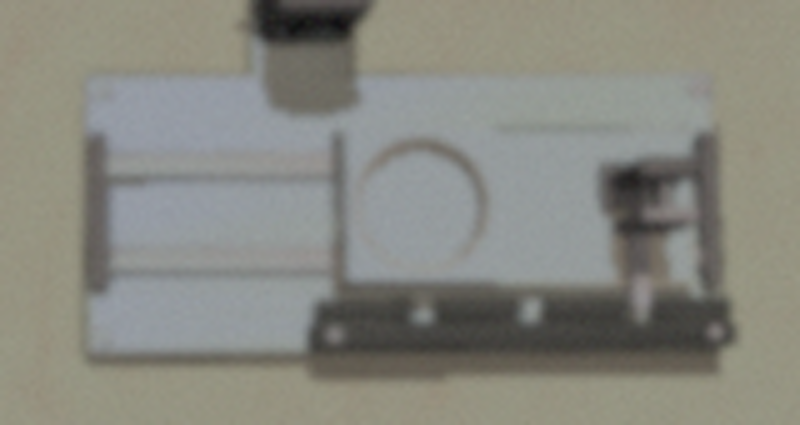

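View pics/side_zz.png

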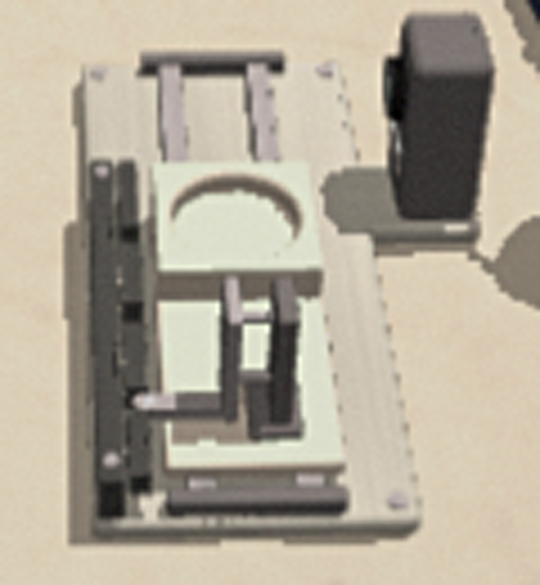

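Call:
play_rows:
  claw: [0, 0, 0, 0, 0, 0, 0, 0, 0, 0, 0, 0, 0, 0, 0, 0, 0, 0, 0, 0]
  travel:
    - [0, -0.02, 0.0195]
    - [0, -0.04, 0.039]
    - [0, -0.06, 0.0585]
    - [0, -0.08, 0.078]
    - [0, -0.1, 0.0975]
    - [0, -0.12, 0.117]
    - [0, -0.14, 0.1365]
    - [0, -0.16, 0.156]
    - [0, -0.18, 0.1755]
    - [0, -0.2, 0.195]
    - [0, -0.22, 0.2145]
    - [0, -0.24, 0.234]
    - [0, -0.26, 0.2535]
    - [0, -0.28, 0.273]
    - [0.01, -0.3, 0.2925]
    - [0.02, -0.32, 0.312]
    - [0.03, -0.34, 0.3315]
    - [0.04, -0.358, 0.351]
    - [0.04, -0.358, 0.351]
    - [0.04, -0.358, 0.351]
  dr:
    - [0.075, 0, 0]
    - [0.15, 0, 0]
    - [0.224, 0, 0]
    - [0.299, 0, 0]
    - [0.373, 0, 0]
    - [0.448, 0, 0]
    - [0.523, 0, 0]
    - [0.598, 0, 0]
    - [0.672, 0, 0]
    - [0.747, 0, 0]
    - [0.822, 0, 0]
    - [0.896, 0, 0]
    - [0.971, 0, 0]
    - [1.046, 0, 0]
    - [1.12, 0, 0]
    - [1.195, 0, 0]
    - [1.27, 0, 0]
    - [1.344, 0, 0]
    - [1.344, 0, 0]
    - [1.344, 0, 0]

```text
time: 2.1
eef_pos: [0.4176, 0.2199, 0.1508]
tcp_rot: [-0.505, -0.494, 0.507, -0.494]
contact_force: [0.6, 0.2, -0.0]
opening: 0.998
```

Run:
```python
from h import *
s=ctrl.get_state(); print(s['eef_pos'],R.from_quat(s['tcp_rot']).as_matrix().round(3).tolist())
c=cam('side'); save(c,'side1.png'); d=cam('top')
P=cloud(d)
a=cv2.resize(c['img'][120:260,210:370],(640,560),interpolation=cv2.INTER_CUBIC)
cv2.imwrite('pics/s1.png',cv2.cvtColor(a,cv2.COLOR_RGB2BGR))
# project tcp & bottle center to side
for n,p in(('tcp',s['eef_pos']),('bot',[.418,.22,.08])):
    q=np.array(c['world_to_cam'])@np.r_[p,1]; uv,_=cv2.projectPoints(np.array([[q[0],-q[1],-q[2]]]),np.zeros(3),np.zeros(3),np.array(c['K'],float),np.array(c['distortion'],float)); print(n,uv.ravel(),(uv.ravel()-[210,120])*4)
```

```text
[0.41756018 0.21987674 0.15076557] [[-0.002, 1.0, -0.023], [-0.002, -0.023, -1.0], [-1.0, -0.002, 0.002]]
tcp [287.29131414 178.17993405] [309.16525658 232.71973618]
bot [288.44356095 205.76431442] [313.77424382 343.0572577 ]
```

View pics/s1.png

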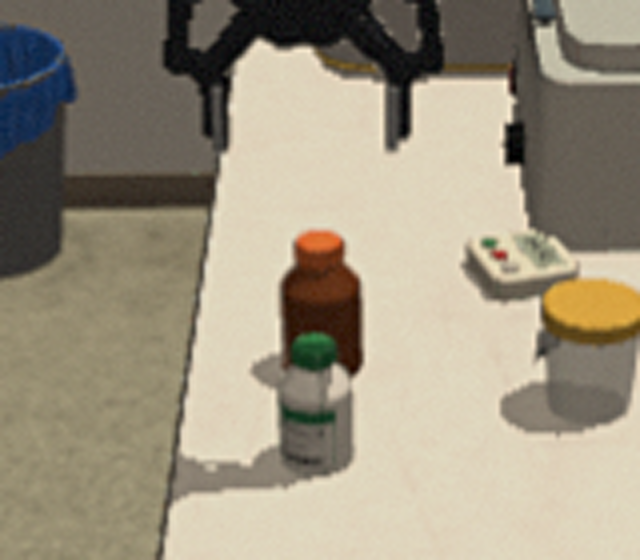

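Run:
```python
from h import *
s=ctrl.get_state(); print(s['time'],s['eef_pos'],s['qpos'].round(3) if hasattr(s['qpos'],'round') else s['qpos'])
for n in('side','top'):
    c=cam(n); P=cloud(c); 
    if n=='side':
        for v in range(145,160,2):
            print(v,[P[v,u].round(3).tolist() for u in (263,264,265,266,306,307,308,309)])
    Q=P.reshape(-1,3); m=(Q[:,0]>.33)&(Q[:,0]<.51)&(Q[:,1]>.15)&(Q[:,1]<.28)&(Q[:,2]>.1)&(Q[:,2]<.5)
    q=Q[m]; print(n,len(q),np.percentile(q,[0,2,50,98],axis=0).round(3).tolist())
save(c,'top1.png')
```

```text
2.2 [0.41767673 0.22075684 0.15151003] [ 2.720e-01 -1.330e-01  2.098e+00 -1.000e-03  1.177e+00  2.930e-01]
145 [[0.369, 0.213, 0.233], [0.371, 0.213, 0.233], [0.373, 0.21, 0.234], [0.374, 0.227, 0.228], [0.46, 0.21, 0.234], [0.462, 0.207, 0.235], [0.464, 0.21, 0.234], [0.466, 0.212, 0.233]]
147 [[0.368, 0.213, 0.229], [0.371, 0.211, 0.23], [0.373, 0.211, 0.23], [0.374, 0.223, 0.225], [0.46, 0.205, 0.231], [0.462, 0.207, 0.23], [0.464, 0.207, 0.23], [0.466, 0.213, 0.228]]
149 [[0.368, 0.211, 0.225], [0.37, 0.211, 0.225], [0.372, 0.212, 0.225], [0.374, 0.218, 0.222], [0.46, 0.205, 0.227], [0.462, 0.21, 0.225], [0.464, 0.213, 0.223], [0.466, 0.213, 0.223]]
151 [[0.368, 0.211, 0.22], [0.37, 0.208, 0.222], [0.372, 0.212, 0.22], [0.374, 0.218, 0.217], [0.46, 0.208, 0.221], [0.462, 0.21, 0.22], [0.464, 0.21, 0.22], [0.466, 0.213, 0.218]]
153 [[0.368, 0.212, 0.215], [0.37, 0.211, 0.216], [0.372, 0.212, 0.215], [0.374, 0.217, 0.213], [0.46, 0.207, 0.217], [0.462, 0.208, 0.216], [0.464, 0.208, 0.216], [0.466, 0.209, 0.215]]
155 [[0.368, 0.21, 0.211], [0.369, 0.213, 0.21], [0.372, 0.209, 0.212], [0.374, 0.213, 0.21], [0.46, 0.206, 0.212], [0.462, 0.21, 0.211], [0.464, 0.211, 0.21], [0.466, 0.224, 0.205]]
157 [[0.166, 2.443, -0.785], [0.369, 0.211, 0.206], [0.372, 0.209, 0.207], [0.374, 0.212, 0.206], [0.46, 0.212, 0.205], [0.462, 0.21, 0.206], [0.464, 0.211, 0.205], [0.471, 0.674, -0.001]]
159 [[0.165, 2.45, -0.803], [0.328, 0.673, -0.006], [0.332, 0.665, -0.002], [0.336, 0.662, -0.001], [0.461, 0.656, 0.001], [0.465, 0.657, 0.0], [0.468, 0.658, -0.0], [0.471, 0.656, 0.0]]
side 5836 [[0.344, 0.15, 0.203], [0.355, 0.151, 0.227], [0.415, 0.189, 0.382], [0.48, 0.251, 0.493]]
top 7287 [[0.331, 0.15, 0.229], [0.351, 0.156, 0.274], [0.412, 0.22, 0.473], [0.477, 0.273, 0.498]]
```

View pics/top1.png

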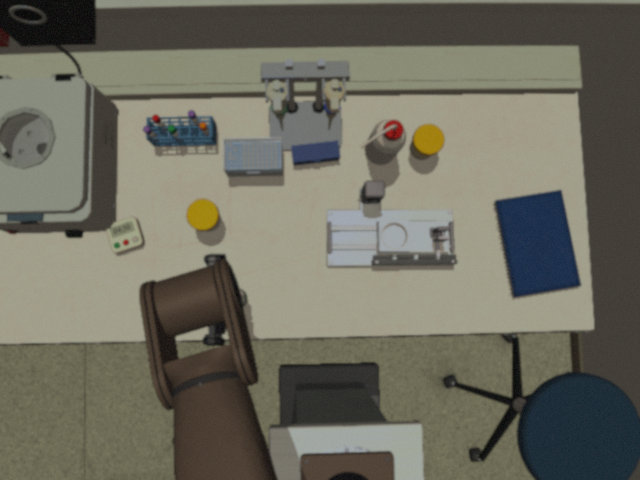

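Call:
play_rows:
  claw: [0, 0, 0, 0, 0, 0, 0]
  travel:
    - [0.02, 0, 0]
    - [0.04, 0, 0]
    - [0.06, 0, 0]
    - [0.075, 0, 0]
    - [0.08, 0, 0]
    - [0.08, 0, 0]
    - [0.08, 0, 0]
  dr:
    - [0, 0, 0]
    - [0, 0, 0]
    - [0, 0, 0]
    - [0, 0, 0]
    - [0, 0, 0]
    - [0, 0, 0]
    - [0, 0, 0]

```text
time: 3.0
eef_pos: [0.4183, 0.2214, 0.0727]
tcp_rot: [0.505, 0.494, -0.505, 0.496]
contact_force: [1.1, 0.5, 1.7]
opening: 0.997
```

```bash
cat >> h.py <<'E'
def tips(c,x=(.33,.51),y=(.15,.28),zmin=.1):
    P=cloud(c); Q=P.reshape(-1,3); m=(Q[:,0]>x[0])&(Q[:,0]<x[1])&(Q[:,1]>y[0])&(Q[:,1]<y[1])&(Q[:,2]>zmin)&(Q[:,2]<.3)
    q=Q[m]; z=np.percentile(q[:,2],1); t=q[q[:,2]<z+.03]; xm=np.median(t[:,0])
    print('lowest',q[:,2].min().round(4),'1%',z.round(4))
    mid=(t[:,0].min()+t[:,0].max())/2
    for nm,g in(('L',t[t[:,0]<mid]),('R',t[t[:,0]>=mid])): print(nm,len(g),np.percentile(g,[3,50,97],axis=0).round(4).tolist(),'minz',g[:,2].min().round(4))
E
python3 - <<'E'
from h import *
s=ctrl.get_state(); print(s['time'],s['eef_pos'])
c=cam('side'); tips(c,zmin=.09)
a=cv2.resize(c['img'][120:260,210:370],(640,560),interpolation=cv2.INTER_CUBIC)
cv2.imwrite('pics/s2.png',cv2.cvtColor(a,cv2.COLOR_RGB2BGR))
E
```

```text
3.0 [0.41828393 0.22137375 0.07266541]
lowest 0.129 1% 0.1369
L 100 [[0.3612, 0.2088, 0.1308], [0.369, 0.2142, 0.1494], [0.3748, 0.224, 0.1653]] minz 0.129
R 83 [[0.4613, 0.2079, 0.1323], [0.4659, 0.2121, 0.1499], [0.4726, 0.2172, 0.1645]] minz 0.1307
```

View pics/s2.png

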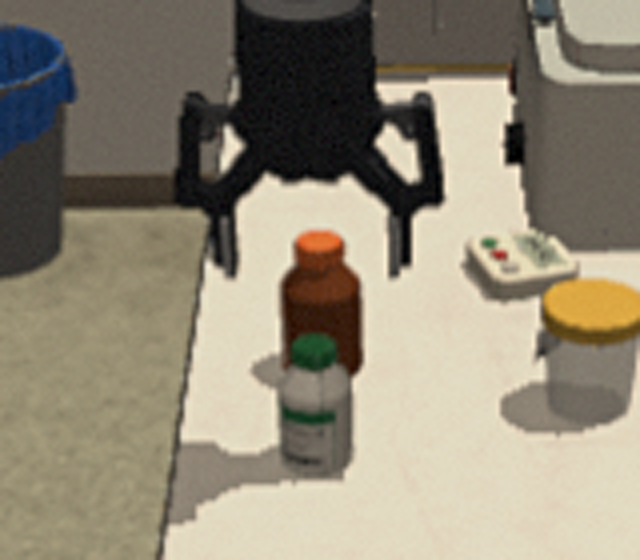

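Call:
play_rows:
  claw: [0, 0, 0, 0, 0, 0]
  travel:
    - [0.015, 0, 0]
    - [0.03, 0, 0]
    - [0.045, 0, 0]
    - [0.055, 0, 0]
    - [0.055, 0, 0]
    - [0.055, 0, 0]
  dr:
    - [0, 0, 0]
    - [0, 0, 0]
    - [0, 0, 0]
    - [0, 0, 0]
    - [0, 0, 0]
    - [0, 0, 0]

```text
time: 3.65
eef_pos: [0.4191, 0.2215, 0.0185]
tcp_rot: [0.505, 0.494, -0.504, 0.496]
contact_force: [-0.5, -0.9, 0.0]
opening: 1.006
```

Run:
```python
from h import *
s=ctrl.get_state(); print(s['time'],s['eef_pos'],s['contact_force'])
c=cam('side')
P=cloud(c); Q=P.reshape(-1,3)
for a,b in((.35,.385),(.45,.49)):
    q=Q[(Q[:,0]>a)&(Q[:,0]<b)&(Q[:,1]>.18)&(Q[:,1]<.25)&(Q[:,2]>.02)&(Q[:,2]<.12)]; print(len(q),np.percentile(q,[0,2,50,98],axis=0).round(3).tolist())
a=cv2.resize(c['img'][120:260,210:370],(640,560),interpolation=cv2.INTER_CUBIC)
cv2.imwrite('pics/s3.png',cv2.cvtColor(a,cv2.COLOR_RGB2BGR))
```

```text
3.65 [0.41913787 0.22146909 0.01849334] [-0.51640879 -0.94533871  0.02052382]
120 [[0.351, 0.206, 0.074], [0.355, 0.209, 0.077], [0.369, 0.215, 0.098], [0.376, 0.231, 0.12]]
101 [[0.459, 0.205, 0.075], [0.461, 0.207, 0.076], [0.468, 0.213, 0.1], [0.479, 0.218, 0.119]]
```

View pics/s3.png

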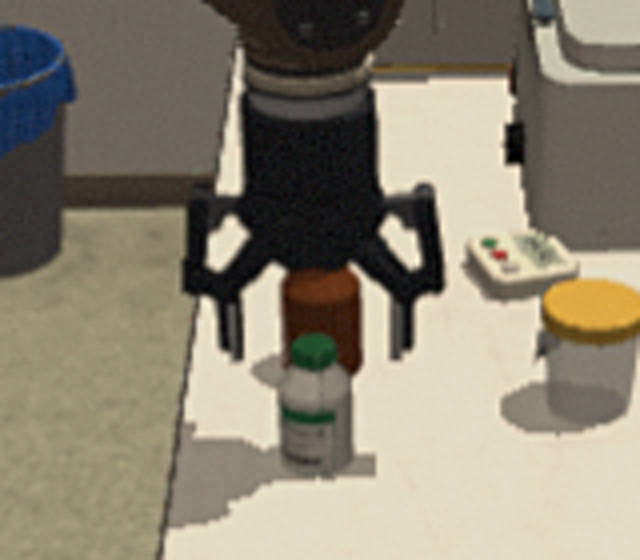

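Call:
play_rows:
  claw: [0, 0, 0, 0, 0, 0]
  travel:
    - [0.015, -0.001, 0.001]
    - [0.03, -0.001, 0.001]
    - [0.04, -0.001, 0.001]
    - [0.045, -0.001, 0.001]
    - [0.045, -0.001, 0.001]
    - [0.045, -0.001, 0.001]
  dr:
    - [0, 0, 0]
    - [0, 0, 0]
    - [0, 0, 0]
    - [0, 0, 0]
    - [0, 0, 0]
    - [0, 0, 0]

```text
time: 4.3
eef_pos: [0.4191, 0.2207, -0.0257]
tcp_rot: [0.506, 0.494, -0.504, 0.496]
contact_force: [-0.2, -0.3, 0.3]
opening: 1.001
```

Run:
```python
from h import *
s=ctrl.get_state(); print(s['time'],s['eef_pos'],s['contact_force'])
c=cam('side')
P=cloud(c); Q=P.reshape(-1,3)
for a,b in((.35,.385),(.45,.49)):
    q=Q[(Q[:,0]>a)&(Q[:,0]<b)&(Q[:,1]>.18)&(Q[:,1]<.25)&(Q[:,2]>.01)&(Q[:,2]<.08)]; print(len(q),np.percentile(q,[0,2,50,98],axis=0).round(3).tolist())
a=cv2.resize(c['img'][120:260,210:370],(640,560),interpolation=cv2.INTER_CUBIC)
cv2.imwrite('pics/s4.png',cv2.cvtColor(a,cv2.COLOR_RGB2BGR))
```

```text
4.3 [ 0.41912485  0.22069755 -0.0256744 ] [-0.17334566 -0.28313075  0.28137941]
136 [[0.35, 0.208, 0.031], [0.353, 0.209, 0.032], [0.369, 0.213, 0.059], [0.376, 0.227, 0.079]]
119 [[0.458, 0.201, 0.033], [0.461, 0.204, 0.035], [0.468, 0.211, 0.062], [0.486, 0.226, 0.08]]
```

View pics/s4.png

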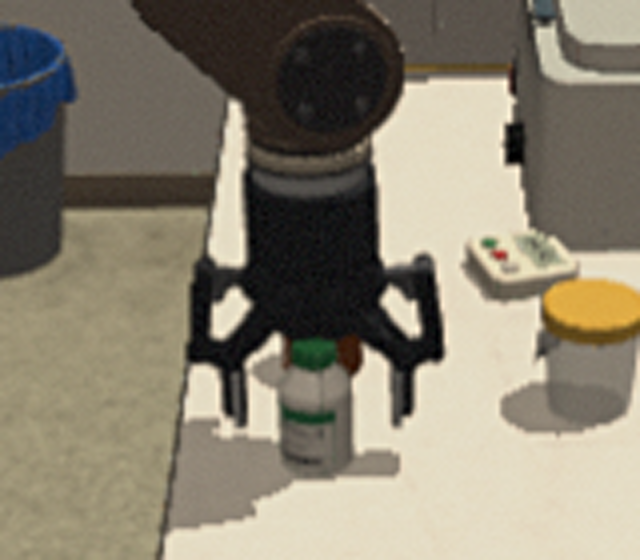

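Call:
play_rows:
  claw: [60, 110, 150, 200, 255, 255, 255, 255, 255, 255]
  travel:
    - [0, -0.0015, 0]
    - [0, -0.0015, 0]
    - [0, -0.0015, 0]
    - [0, -0.0015, 0]
    - [0, -0.0015, 0]
    - [0, -0.0015, 0]
    - [0, -0.0015, 0]
    - [0, -0.0015, 0]
    - [0, -0.0015, 0]
    - [0, -0.0015, 0]
  dr:
    - [0, 0, 0]
    - [0, 0, 0]
    - [0, 0, 0]
    - [0, 0, 0]
    - [0, 0, 0]
    - [0, 0, 0]
    - [0, 0, 0]
    - [0, 0, 0]
    - [0, 0, 0]
    - [0, 0, 0]
  force: 30

```text
time: 5.35
eef_pos: [0.4179, 0.2209, -0.0251]
tcp_rot: [0.506, 0.494, -0.504, 0.496]
contact_force: [-1.8, 0.8, 5.8]
opening: 0.496
```

Run:
```python
from h import *
s=ctrl.get_state(); print(s['time'],s['eef_pos'],s['contact_force'],s['opening'])
c=cam('side')
a=cv2.resize(c['img'][120:260,210:370],(640,560),interpolation=cv2.INTER_CUBIC)
cv2.imwrite('pics/s5.png',cv2.cvtColor(a,cv2.COLOR_RGB2BGR))
```

```text
5.35 [ 0.41793577  0.22090678 -0.02506577] [-1.77147731  0.79962363  5.79184544] 0.4962118782510982
```

View pics/s5.png

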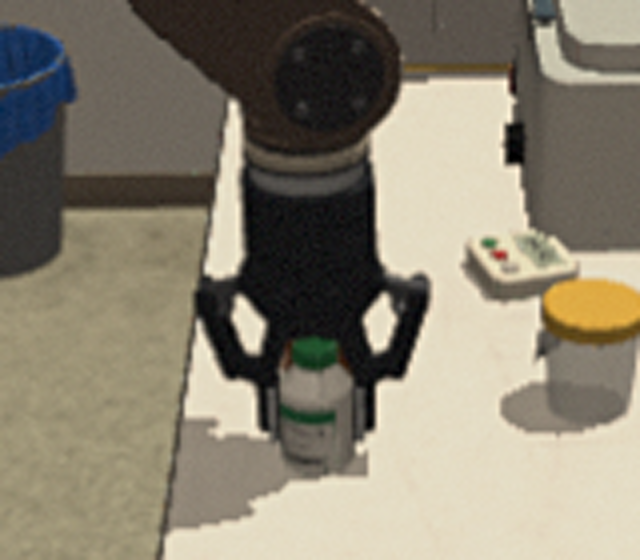

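Call:
play_rows:
  claw: [255, 255, 255, 255, 255, 255, 255, 255, 255, 255]
  travel:
    - [-0.005, 0, 0]
    - [-0.015, 0, 0]
    - [-0.03, 0, 0]
    - [-0.045, 0, 0]
    - [-0.06, 0, 0]
    - [-0.075, 0, 0]
    - [-0.09, 0, 0]
    - [-0.1, 0, 0]
    - [-0.105, 0, 0]
    - [-0.105, 0, 0]
  dr:
    - [0, 0, 0]
    - [0, 0, 0]
    - [0, 0, 0]
    - [0, 0, 0]
    - [0, 0, 0]
    - [0, 0, 0]
    - [0, 0, 0]
    - [0, 0, 0]
    - [0, 0, 0]
    - [0, 0, 0]

```text
time: 6.4
eef_pos: [0.4178, 0.221, 0.0806]
tcp_rot: [0.507, 0.494, -0.503, 0.497]
contact_force: [0.3, -0.0, -2.7]
opening: 0.498
```

Run:
```python
from h import *
s=ctrl.get_state(); print(s['time'],s['eef_pos'],s['contact_force'],s['opening'])
c=cam('side'); save(c,'side6.png')
a=cv2.resize(c['img'][100:260,210:370],(600,600),interpolation=cv2.INTER_CUBIC)
cv2.imwrite('pics/s6.png',cv2.cvtColor(a,cv2.COLOR_RGB2BGR))
```

```text
6.4 [0.4178026  0.2210003  0.08055824] [ 0.32802293 -0.02174066 -2.73539458] 0.49811212912181635
```

View pics/s6.png

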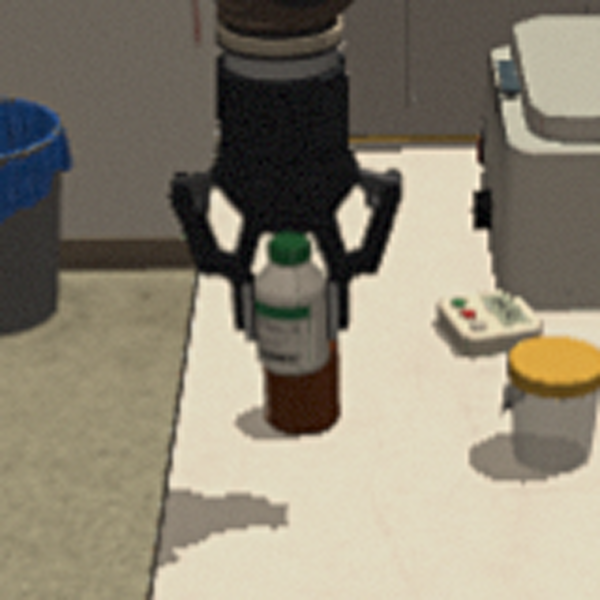

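Call:
play_rows:
  claw: [255, 255, 255, 255, 255, 255, 255, 255, 255, 255, 255, 255, 255, 255, 255, 255, 255, 255, 255, 255]
  travel:
    - [0, 0.003, 0.008]
    - [0, 0.008, 0.02]
    - [0, 0.015, 0.038]
    - [0, 0.022, 0.056]
    - [0, 0.03, 0.076]
    - [0, 0.038, 0.096]
    - [0, 0.046, 0.116]
    - [0, 0.054, 0.136]
    - [0, 0.062, 0.156]
    - [0, 0.07, 0.176]
    - [0, 0.078, 0.196]
    - [0, 0.086, 0.216]
    - [0, 0.094, 0.236]
    - [0, 0.101, 0.256]
    - [0, 0.109, 0.276]
    - [0, 0.117, 0.294]
    - [0, 0.123, 0.31]
    - [0, 0.127, 0.32]
    - [0, 0.1285, 0.324]
    - [0, 0.1285, 0.324]
  dr:
    - [0, 0, 0]
    - [0, 0, 0]
    - [0, 0, 0]
    - [0, 0, 0]
    - [0, 0, 0]
    - [0, 0, 0]
    - [0, 0, 0]
    - [0, 0, 0]
    - [0, 0, 0]
    - [0, 0, 0]
    - [0, 0, 0]
    - [0, 0, 0]
    - [0, 0, 0]
    - [0, 0, 0]
    - [0, 0, 0]
    - [0, 0, 0]
    - [0, 0, 0]
    - [0, 0, 0]
    - [0, 0, 0]
    - [0, 0, 0]

```text
time: 8.45
eef_pos: [0.5394, -0.1059, 0.0803]
tcp_rot: [0.506, 0.494, -0.504, 0.496]
contact_force: [-0.8, 0.6, -0.9]
opening: 0.497
```

```bash
cat > bot.py <<'E'
from h import *
import sys
tag=sys.argv[1]
s=ctrl.get_state(); print(s['time'],s['eef_pos'].round(4) if hasattr(s['eef_pos'],'round') else s['eef_pos'],np.round(s['contact_force'],1),s['opening'])
print(R.from_quat(s['tcp_rot']).as_matrix().round(3).tolist())
for n in('side','top'):
    c=cam(n); save(c,n+tag+'.png'); np.savez(n+tag+'.npz',**c)
    hsv=cv2.cvtColor(c['img'],cv2.COLOR_RGB2HSV); P=cloud(c)
    m=cv2.inRange(hsv,(45,70,40),(85,255,255)); k,l,st,ce=cv2.connectedComponentsWithStats(m)
    for i in range(1,k):
        q=P[l==i]; q=q[np.isfinite(q[:,0])]
        if st[i,4]>12 and len(q) and abs(np.median(q[:,1])+.1)<.1 and np.median(q[:,0])<.65: print(n,'green',st[i],ce[i].round(1),np.percentile(q,[3,50,97],axis=0).round(4).tolist())
    if n=='side':
        a=cv2.resize(c['img'][200:400,270:430],(600,750)[::1],interpolation=cv2.INTER_CUBIC); a=cv2.resize(a,(480,600))
        cv2.imwrite('pics/s%s.png'%tag,cv2.cvtColor(a,cv2.COLOR_RGB2BGR))
    else:
        a=cv2.resize(c['img'][180:290,300:480],None,fx=4,fy=4,interpolation=cv2.INTER_CUBIC); cv2.imwrite('pics/t%s.png'%tag,cv2.cvtColor(a,cv2.COLOR_RGB2BGR))
E
python3 bot.py 7
```

```text
8.45 [ 0.5394 -0.1059  0.0803] [-0.8  0.6 -0.9] 0.4974085292762033
[[0.004, 1.0, -0.02], [0.0, -0.02, -1.0], [-1.0, 0.004, -0.0]]
side green [348 245  16  12 147] [355.6 250.2] [[0.5273, -0.1188, 0.1757], [0.5384, -0.1136, 0.1847], [0.5489, -0.1034, 0.1874]]
side green [343 267  20   8  68] [352.3 271.6] [[0.5184, -0.128, 0.144], [0.5324, -0.1249, 0.148], [0.5491, -0.1131, 0.1523]]
```

View pics/s7.png

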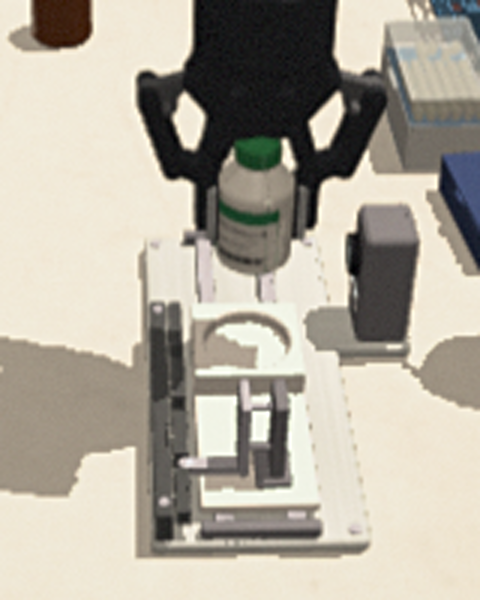

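View pics/t7.png

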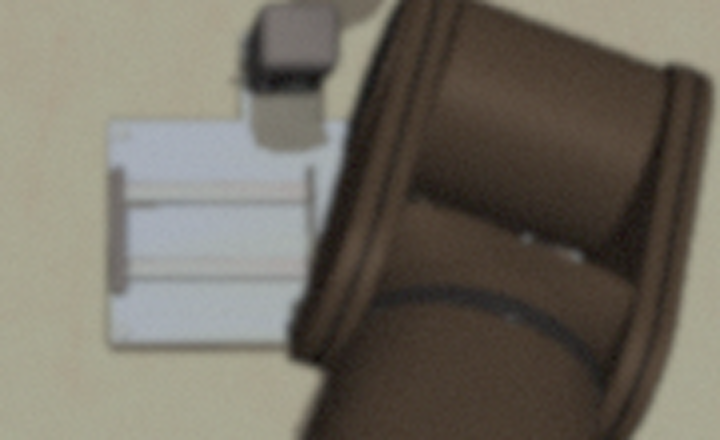

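```bash
cat > fit.py <<'E'
from h import *
import sys
tag,zb=sys.argv[1],float(sys.argv[2])
c=dict(np.load('side%s.npz'%tag)); P=cloud(c); hsv=cv2.cvtColor(c['img'],cv2.COLOR_RGB2HSV)
from scipy.optimize import least_squares
X,Y,Z=P[...,0],P[...,1],P[...,2]
for nm,a,b,r in(('low',.004,.018,.022),('mid',.02,.04,.022),('up',.04,.058,.022),('cap',.066,.076,.014)):
    m=(X>.48)&(X<.6)&(Y>-.15)&(Y<-.05)&(Z>zb+a)&(Z<zb+b)&((hsv[...,2]>70)|(hsv[...,1]>90))
    q=P[m]
    f=least_squares(lambda p:np.hypot(q[:,0]-p[0],q[:,1]-p[1])-r,[.538,-.107],loss='soft_l1',f_scale=.001)
    us=np.argwhere(m)[:,1]
    print(nm,len(q),f.x.round(4),'rms',np.sqrt((f.fun**2).mean()).round(4),'x mid',((np.percentile(q[:,0],1)+np.percentile(q[:,0],99))/2).round(4))
E
python3 fit.py 7 .107
# same for initial
sed 's/.48)&(X<.6)&(Y>-.15)&(Y<-.05)/.38)\&(X<.46)\&(Y>.17)\&(Y<.27)/; s/\[.538,-.107\]/[.418,.22]/' fit.py > fit0.py; python3 fit0.py 0 0
```

```text
low 136 [ 0.5385 -0.1049] rms 0.0011 x mid 0.5382
mid 300 [ 0.5385 -0.1051] rms 0.004 x mid 0.5385
up 327 [ 0.5387 -0.1046] rms 0.0035 x mid 0.5373
cap 107 [ 0.5388 -0.1033] rms 0.0165 x mid 0.5379
low 78 [0.4162 0.2219] rms 0.0076 x mid 0.4179
mid 131 [0.4163 0.2219] rms 0.0014 x mid 0.4157
up 134 [0.4162 0.2225] rms 0.0016 x mid 0.4161
cap 35 [0.4164 0.2229] rms 0.0015 x mid 0.4167
```

Call:
play_rows:
  claw: [255, 255, 255, 255, 255, 255, 255, 255, 255]
  travel:
    - [0.005, 0, 0.001]
    - [0.013, 0, 0.001]
    - [0.023, 0, 0.001]
    - [0.033, 0, 0.001]
    - [0.043, 0, 0.001]
    - [0.053, 0, 0.001]
    - [0.058, 0, 0.001]
    - [0.058, 0, 0.001]
    - [0.058, 0, 0.001]
  dr:
    - [0, 0, 0]
    - [0, 0, 0]
    - [0, 0, 0]
    - [0, 0, 0]
    - [0, 0, 0]
    - [0, 0, 0]
    - [0, 0, 0]
    - [0, 0, 0]
    - [0, 0, 0]

```text
time: 9.45
eef_pos: [0.5395, -0.1061, 0.0223]
tcp_rot: [0.506, 0.494, -0.504, 0.496]
contact_force: [-0.1, 0.3, -2.0]
opening: 0.494
```

```bash
python3 bot.py 8;python3 fit.py 8 .047
```

```text
9.45 [ 0.5395 -0.1061  0.0223] [-0.1  0.3 -2. ] 0.49363920628585956
[[0.004, 1.0, -0.019], [0.0, -0.019, -1.0], [-1.0, 0.004, -0.0]]
side green [346 274  16  10 135] [354.2 278.3] [[0.5264, -0.1193, 0.1176], [0.538, -0.1136, 0.1263], [0.5501, -0.1044, 0.1306]]
side green [342 294  19   8  58] [351.  298.6] [[0.5185, -0.1286, 0.0861], [0.533, -0.1256, 0.0898], [0.5486, -0.1141, 0.0938]]
low 119 [ 0.5389 -0.1052] rms 0.001 x mid 0.5381
mid 277 [ 0.5389 -0.1055] rms 0.004 x mid 0.539
up 281 [ 0.5386 -0.105 ] rms 0.0038 x mid 0.5376
cap 102 [ 0.5391 -0.1033] rms 0.0146 x mid 0.5333
```

View pics/s8.png

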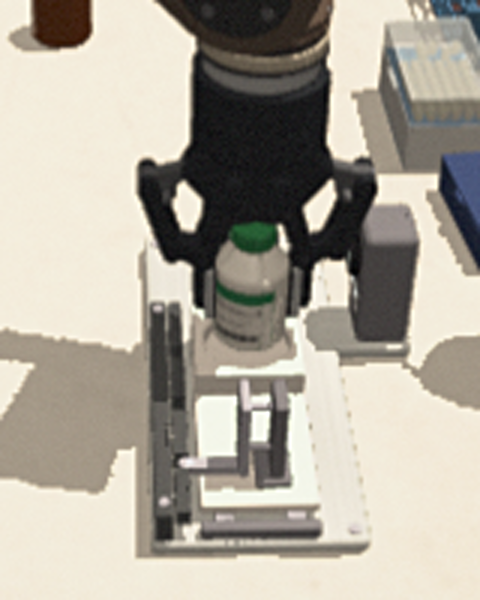

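Call:
play_rows:
  claw: [255, 255, 255, 255, 255, 255, 255, 255]
  travel:
    - [0, -0.0005, 0.0015]
    - [0.003, -0.0005, 0.0015]
    - [0.006, -0.0005, 0.0015]
    - [0.009, -0.0005, 0.0015]
    - [0.012, -0.0005, 0.0015]
    - [0.0135, -0.0005, 0.0015]
    - [0.0135, -0.0005, 0.0015]
    - [0.0135, -0.0005, 0.0015]
  dr:
    - [0, 0, 0]
    - [0, 0, 0]
    - [0, 0, 0]
    - [0, 0, 0]
    - [0, 0, 0]
    - [0, 0, 0]
    - [0, 0, 0]
    - [0, 0, 0]

```text
time: 10.35
eef_pos: [0.5395, -0.1077, 0.0093]
tcp_rot: [0.506, 0.494, -0.503, 0.497]
contact_force: [-0.4, 0.8, -1.9]
opening: 0.492
```

```bash
python3 bot.py 9;python3 fit.py 9 .033
```

```text
10.35 [ 0.5395 -0.1077  0.0093] [-0.4  0.8 -1.9] 0.49198177611556165
[[0.005, 1.0, -0.019], [-0.0, -0.019, -1.0], [-1.0, 0.005, -0.0]]
side green [346 280  16  11 125] [353.8 284.9] [[0.5267, -0.1206, 0.1046], [0.5378, -0.1157, 0.1139], [0.5488, -0.1071, 0.1183]]
side green [342 301  19   7  56] [351.  304.9] [[0.5187, -0.1304, 0.0734], [0.5334, -0.1276, 0.0772], [0.5489, -0.1157, 0.0806]]
low 439 [ 0.5356 -0.1168] rms 0.0101 x mid 0.5309
mid 251 [ 0.5387 -0.1072] rms 0.0032 x mid 0.5359
up 279 [ 0.5387 -0.107 ] rms 0.004 x mid 0.5387
cap 101 [ 0.5393 -0.1052] rms 0.0132 x mid 0.5375
```

View pics/s9.png

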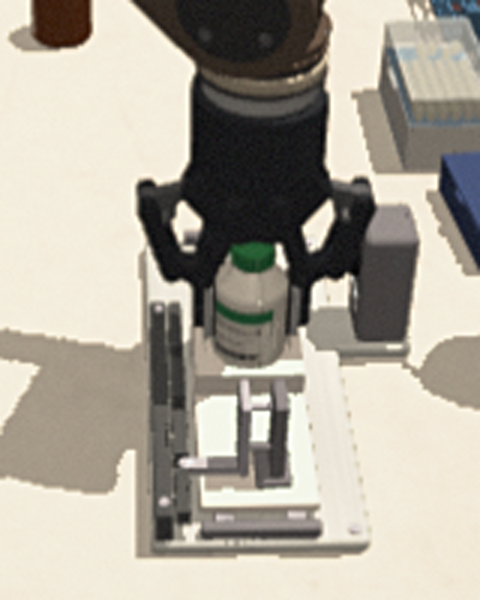

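Call:
play_rows:
  claw: [255, 255, 255]
  travel:
    - [0.001, 0, 0]
    - [0.002, 0, 0]
    - [0.002, 0, 0]
  dr:
    - [0, 0, 0]
    - [0, 0, 0]
    - [0, 0, 0]

```text
time: 10.75
eef_pos: [0.5394, -0.1077, 0.0073]
tcp_rot: [0.506, 0.494, -0.503, 0.497]
contact_force: [-0.6, -0.6, -1.3]
opening: 0.498
```

Call:
play_rows:
  claw: [255, 255, 255]
  travel:
    - [0.0005, 0, 0]
    - [0.001, 0, 0]
    - [0.001, 0, 0]
  dr:
    - [0, 0, 0]
    - [0, 0, 0]
    - [0, 0, 0]

```text
time: 11.05
eef_pos: [0.5396, -0.1077, 0.007]
tcp_rot: [0.506, 0.494, -0.503, 0.497]
contact_force: [-2.5, 1.1, 3.8]
opening: 0.497
```

Call:
play_rows:
  claw: [120, 110, 100, 85, 70, 60, 60, 60]
  travel:
    - [0, 0, 0]
    - [0, 0, 0]
    - [0, 0, 0]
    - [0, 0, 0]
    - [0, 0, 0]
    - [0, 0, 0]
    - [0, 0, 0]
    - [0, 0, 0]
  dr:
    - [0, 0, 0]
    - [0, 0, 0]
    - [0, 0, 0]
    - [0, 0, 0]
    - [0, 0, 0]
    - [0, 0, 0]
    - [0, 0, 0]
    - [0, 0, 0]

```text
time: 11.85
eef_pos: [0.5396, -0.1077, 0.0069]
tcp_rot: [0.506, 0.494, -0.503, 0.497]
contact_force: [-0.9, 0.4, -0.4]
opening: 0.764
```

```bash
python3 bot.py 10;python3 fit.py 10 .032
```

```text
11.85 [ 0.5396 -0.1077  0.0069] [-0.9  0.4 -0.4] 0.7641948957523792
[[0.005, 1.0, -0.019], [0.0, -0.019, -1.0], [-1.0, 0.005, -0.0]]
side green [348 282  14  10 122] [354.3 286. ] [[0.5283, -0.1206, 0.1028], [0.5384, -0.1162, 0.1115], [0.5497, -0.1074, 0.1149]]
side green [342 301  19   8  55] [350.9 305.9] [[0.5187, -0.1305, 0.0717], [0.5336, -0.1272, 0.0747], [0.5494, -0.1155, 0.078]]
low 544 [ 0.5356 -0.1153] rms 0.0124 x mid 0.5292
mid 249 [ 0.5393 -0.1071] rms 0.0068 x mid 0.539
up 294 [ 0.5394 -0.1068] rms 0.0081 x mid 0.5385
cap 78 [ 0.5397 -0.1052] rms 0.014 x mid 0.5377
```

View pics/s10.png

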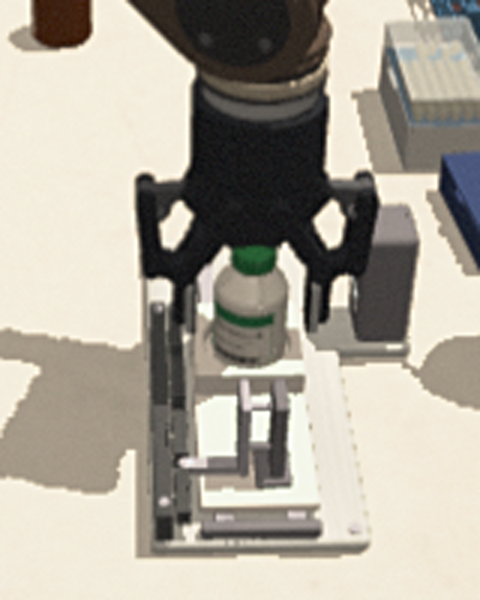

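Call:
play_rows:
  claw: [60, 40, 20, 0, 0, 0, 0, 0, 0, 0, 0, 0, 0, 0, 0]
  travel:
    - [-0.005, 0, 0]
    - [-0.015, 0, 0]
    - [-0.03, 0, 0]
    - [-0.05, 0, 0]
    - [-0.07, 0, 0]
    - [-0.09, 0, 0]
    - [-0.1, 0, 0]
    - [-0.1, 0.001, 0.015]
    - [-0.1, 0.002, 0.035]
    - [-0.1, 0.003, 0.055]
    - [-0.1, 0.003, 0.075]
    - [-0.1, 0.003, 0.087]
    - [-0.1, 0.003, 0.092]
    - [-0.1, 0.003, 0.092]
    - [-0.1, 0.003, 0.092]
  dr:
    - [0, 0, 0]
    - [0, 0, 0]
    - [0, 0, 0]
    - [0, 0, 0]
    - [0, 0, 0]
    - [0, 0, 0]
    - [0, 0, 0]
    - [0, 0, 0]
    - [0, 0, 0]
    - [0, 0, 0]
    - [0, 0, 0]
    - [0, 0, 0]
    - [0, 0, 0]
    - [0, 0, 0]
    - [0, 0, 0]

```text
time: 13.45
eef_pos: [0.5401, -0.1993, 0.1066]
tcp_rot: [0.506, 0.494, -0.503, 0.496]
contact_force: [0.7, 0.2, -0.6]
opening: 0.998
```

```bash
python3 bot.py 11;python3 fit.py 11 .032
python3 - <<'E'
from h import *
c=dict(np.load('side11.npz')); tips(c,x=(.46,.62),y=(-.28,-.15),zmin=.11)
P=cloud(c); Q=P.reshape(-1,3); q=Q[(Q[:,0]>.48)&(Q[:,0]<.59)&(Q[:,1]>-.24)&(Q[:,1]<-.17)&(Q[:,2]>.06)&(Q[:,2]<.095)]
print(np.percentile(q,[1,50,99],axis=0).round(4))
E
```

```text
13.45 [ 0.5401 -0.1993  0.1066] [ 0.7  0.2 -0.6] 0.9979155354057012
[[0.005, 1.0, -0.019], [0.001, -0.019, -1.0], [-1.0, 0.005, -0.001]]
side green [348 279  14  13 156] [354.3 284.7] [[0.5284, -0.1208, 0.1031], [0.5389, -0.1138, 0.1123], [0.5506, -0.0995, 0.1145]]
side green [342 301  19   8  55] [350.9 305.9] [[0.5187, -0.1304, 0.0707], [0.5332, -0.127, 0.0749], [0.5493, -0.1167, 0.0776]]
top green [394 225  13  13 127] [399.7 231.2] [[0.5307, -0.1167, 0.1082], [0.5409, -0.1065, 0.1119], [0.5509, -0.0955, 0.115]]
low 630 [ 0.5313 -0.1137] rms 0.0148 x mid 0.5263
mid 212 [ 0.5389 -0.1069] rms 0.0009 x mid 0.5386
up 230 [ 0.5392 -0.1065] rms 0.0015 x mid 0.5381
cap 62 [ 0.5391 -0.1051] rms 0.0012 x mid 0.5391
lowest 0.1616 1% 0.1696
L 158 [[0.484, -0.2103, 0.165], [0.4905, -0.2074, 0.1818], [0.4959, -0.2031, 0.1976]] minz 0.1616
R 201 [[0.5819, -0.2121, 0.1649], [0.5853, -0.2077, 0.1824], [0.5949, -0.1918, 0.1985]] minz 0.1617
[[ 0.5239 -0.2128  0.0606]
 [ 0.542  -0.2066  0.0793]
 [ 0.5504 -0.1868  0.0878]]
```

View pics/s11.png

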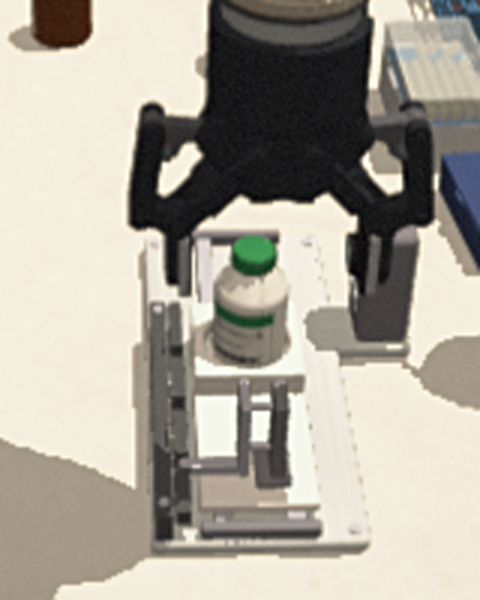

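Run:
```python
from h import *
for n in('side0','top0'):
    c=dict(np.load(n+'.npz')); P=cloud(c); Q=P.reshape(-1,3); q=Q[(Q[:,0]>.485)&(Q[:,0]<.521)&(Q[:,1]>-.225)&(Q[:,1]<-.17)]
    for x in np.arange(.485,.521,.005):
        t=q[(q[:,0]>=x)&(q[:,0]<x+.005)]; 
        if len(t): print(n,x.round(3),len(t),'z50,90,max',np.percentile(t[:,2],[50,90,100]).round(4),'y at top',t[t[:,2].argmax(),1].round(3))
```

```text
side0 0.485 63 z50,90,max [0.035  0.0362 0.0365] y at top -0.192
side0 0.49 83 z50,90,max [0.0352 0.0368 0.0382] y at top -0.171
side0 0.495 63 z50,90,max [0.035  0.037  0.0384] y at top -0.194
side0 0.5 87 z50,90,max [0.0143 0.0334 0.0359] y at top -0.203
side0 0.505 87 z50,90,max [0.0271 0.0332 0.0358] y at top -0.197
side0 0.51 84 z50,90,max [0.0267 0.0332 0.0357] y at top -0.201
side0 0.515 84 z50,90,max [0.027  0.0341 0.0352] y at top -0.203
side0 0.52 21 z50,90,max [0.0275 0.0336 0.0339] y at top -0.197
top0 0.485 63 z50,90,max [0.0337 0.036  0.0397] y at top -0.194
top0 0.49 65 z50,90,max [0.0331 0.037  0.0393] y at top -0.22
top0 0.495 59 z50,90,max [0.0349 0.0371 0.0398] y at top -0.211
top0 0.5 54 z50,90,max [0.0319 0.0357 0.0388] y at top -0.174
top0 0.505 70 z50,90,max [0.0258 0.0308 0.0367] y at top -0.2
top0 0.51 52 z50,90,max [0.0265 0.0331 0.0403] y at top -0.193
top0 0.515 61 z50,90,max [0.0258 0.0316 0.0377] y at top -0.198
top0 0.52 12 z50,90,max [0.0258 0.0272 0.0283] y at top -0.173
```

Call:
play_rows:
  claw: [0, 0, 0, 0, 0, 0, 0, 0, 0, 0]
  travel:
    - [0.01, 0.0015, 0]
    - [0.025, 0.0015, 0]
    - [0.04, 0.0015, 0]
    - [0.055, 0.0015, 0]
    - [0.07, 0.0015, 0]
    - [0.085, 0.0015, 0]
    - [0.096, 0.0015, 0]
    - [0.102, 0.0015, 0]
    - [0.102, 0.0015, 0]
    - [0.102, 0.0015, 0]
  dr:
    - [0, 0, 0]
    - [0, 0, 0]
    - [0, 0, 0]
    - [0, 0, 0]
    - [0, 0, 0]
    - [0, 0, 0]
    - [0, 0, 0]
    - [0, 0, 0]
    - [0, 0, 0]
    - [0, 0, 0]

```text
time: 14.55
eef_pos: [0.5427, -0.1993, 0.0052]
tcp_rot: [0.506, 0.494, -0.503, 0.497]
contact_force: [0.9, -0.1, -0.2]
opening: 1.004
```

```bash
python3 bot.py 12
python3 - <<'E'
from h import *
c=dict(np.load('side12.npz')); tips(c,x=(.47,.515),y=(-.26,-.15),zmin=.045)
tips(c,x=(.56,.62),y=(-.26,-.15),zmin=.045)
E
```

```text
14.55 [ 0.5427 -0.1993  0.0052] [ 0.9 -0.1 -0.2] 1.0035043999993256
[[0.006, 1.0, -0.018], [-0.0, -0.018, -1.0], [-1.0, 0.006, 0.0]]
top green [394 225  13  13 128] [399.6 231.1] [[0.5307, -0.1166, 0.1071], [0.5408, -0.1065, 0.1113], [0.5512, -0.0957, 0.1152]]
lowest 0.062 1% 0.0703
L 46 [[0.4849, -0.2098, 0.0672], [0.4882, -0.2052, 0.0824], [0.49, -0.2036, 0.0999]] minz 0.0667
R 86 [[0.4913, -0.2106, 0.0638], [0.4946, -0.2087, 0.0818], [0.4984, -0.2043, 0.0977]] minz 0.062
lowest 0.0611 1% 0.0673
L 107 [[0.5844, -0.2126, 0.0624], [0.586, -0.2101, 0.0793], [0.591, -0.19, 0.0964]] minz 0.0611
R 50 [[0.5923, -0.2093, 0.0667], [0.5956, -0.2067, 0.0805], [0.5984, -0.2052, 0.0943]] minz 0.065
```

View pics/s12.png

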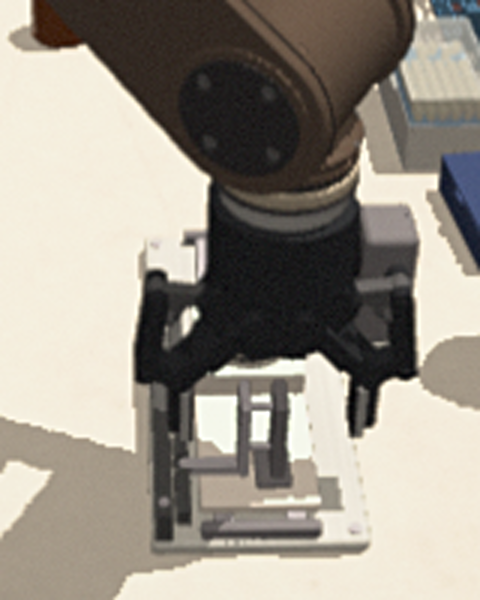

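Call:
play_rows:
  claw: [60, 110, 140, 160, 180, 200, 220, 255, 255, 255, 255]
  travel:
    - [0, 0, 0]
    - [0, 0, 0]
    - [0, 0, 0]
    - [0, 0, 0]
    - [0, 0, 0]
    - [0, 0, 0]
    - [0, 0, 0]
    - [0, 0, 0]
    - [0, 0, 0]
    - [0, 0, 0]
    - [0, 0, 0]
  dr:
    - [0, 0, 0]
    - [0, 0, 0]
    - [0, 0, 0]
    - [0, 0, 0]
    - [0, 0, 0]
    - [0, 0, 0]
    - [0, 0, 0]
    - [0, 0, 0]
    - [0, 0, 0]
    - [0, 0, 0]
    - [0, 0, 0]
  force: 22

```text
time: 15.75
eef_pos: [0.5424, -0.1994, 0.0058]
tcp_rot: [0.505, 0.494, -0.503, 0.497]
contact_force: [-4.7, 0.3, 5.2]
opening: 0.204
```

```bash
python3 bot.py 13
```

```text
15.75 [ 0.5424 -0.1994  0.0058] [-4.7  0.3  5.2] 0.20433434790533497
[[0.005, 1.0, -0.017], [-0.0, -0.017, -1.0], [-1.0, 0.005, 0.0]]
top green [394 225  12  13 127] [399.6 231. ] [[0.5307, -0.1165, 0.1068], [0.5409, -0.1067, 0.1117], [0.551, -0.0958, 0.1143]]
```

View pics/s13.png

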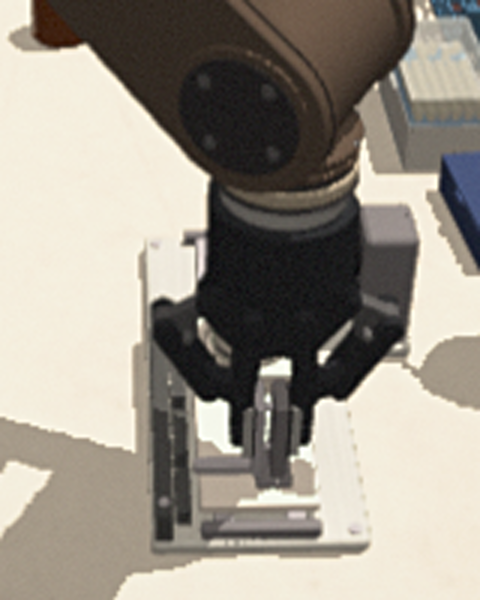

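Call:
play_rows:
  claw: [255, 255, 255, 255, 255, 255, 255, 255, 255, 255, 255, 255, 255, 255, 255, 255, 255, 255, 255, 255]
  travel:
    - [0, 0, -0.001]
    - [0, 0, -0.003]
    - [0, 0, -0.006]
    - [0, 0, -0.009]
    - [0, 0, -0.012]
    - [0, 0, -0.015]
    - [0, 0, -0.018]
    - [0, 0, -0.021]
    - [0, 0, -0.024]
    - [0, 0, -0.027]
    - [0, 0, -0.03]
    - [0, 0, -0.033]
    - [0, 0, -0.036]
    - [0, 0, -0.039]
    - [0, 0, -0.042]
    - [0, 0, -0.044]
    - [0, 0, -0.045]
    - [0, 0, -0.045]
    - [0, 0, -0.045]
    - [0, 0, -0.045]
  dr:
    - [0, 0, 0]
    - [0, 0, 0]
    - [0, 0, 0]
    - [0, 0, 0]
    - [0, 0, 0]
    - [0, 0, 0]
    - [0, 0, 0]
    - [0, 0, 0]
    - [0, 0, 0]
    - [0, 0, 0]
    - [0, 0, 0]
    - [0, 0, 0]
    - [0, 0, 0]
    - [0, 0, 0]
    - [0, 0, 0]
    - [0, 0, 0]
    - [0, 0, 0]
    - [0, 0, 0]
    - [0, 0, 0]
    - [0, 0, 0]

```text
time: 17.85
eef_pos: [0.543, -0.1539, 0.0058]
tcp_rot: [0.506, 0.495, -0.503, 0.497]
contact_force: [-4.6, -0.6, 4.5]
opening: 0.207
```

```bash
python3 bot.py 14
```

```text
17.85 [ 0.543  -0.1539  0.0058] [-4.6 -0.6  4.5] 0.20670160834014842
[[0.004, 1.0, -0.017], [0.0, -0.017, -1.0], [-1.0, 0.004, -0.0]]
top green [371 225  12  13 126] [376.4 231.3] [[0.5308, -0.0724, 0.1069], [0.5417, -0.0614, 0.1112], [0.5517, -0.0512, 0.1152]]
```

View pics/s14.png

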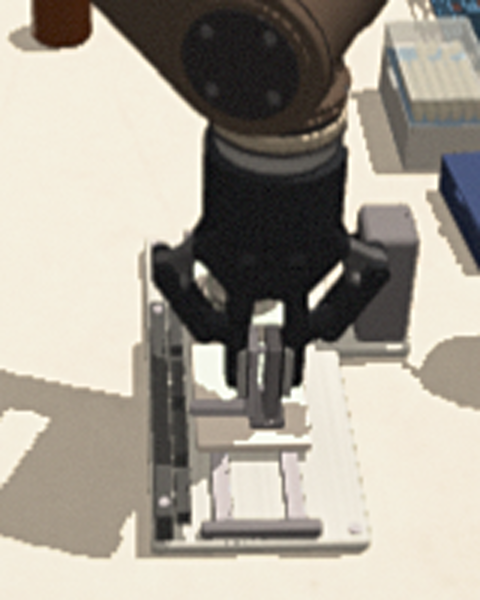

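View pics/t14.png

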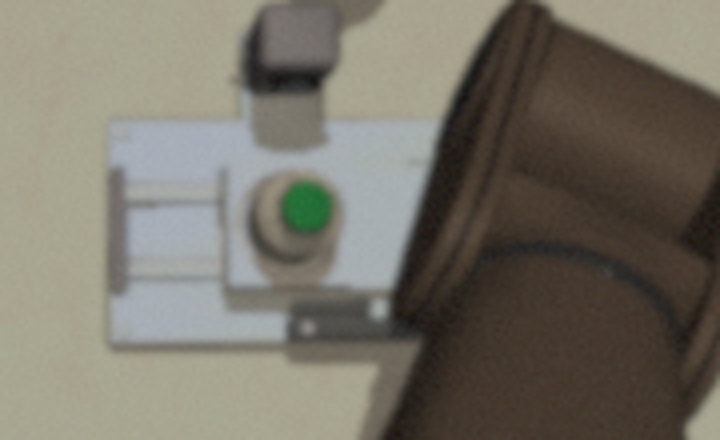

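Call:
play_rows:
  claw: [200, 180, 160, 140, 120, 90, 60, 20, 0, 0, 0, 0]
  travel:
    - [0, 0, 0]
    - [0, 0, 0]
    - [0, 0, 0]
    - [0, 0, 0]
    - [0, 0, 0]
    - [0, 0, 0]
    - [0, 0, 0]
    - [0, 0, 0]
    - [0, 0, 0]
    - [0, 0, 0]
    - [0, 0, 0]
    - [0, 0, 0]
  dr:
    - [0, 0, 0]
    - [0, 0, 0]
    - [0, 0, 0]
    - [0, 0, 0]
    - [0, 0, 0]
    - [0, 0, 0]
    - [0, 0, 0]
    - [0, 0, 0]
    - [0, 0, 0]
    - [0, 0, 0]
    - [0, 0, 0]
    - [0, 0, 0]

```text
time: 19.15
eef_pos: [0.543, -0.1539, 0.0058]
tcp_rot: [0.506, 0.495, -0.503, 0.497]
contact_force: [0.1, 0.1, 0.5]
opening: 0.998
```

```bash
python3 bot.py 15
```

```text
19.15 [ 0.543  -0.1539  0.0058] [0.1 0.1 0.5] 0.9979563586067044
[[0.004, 1.0, -0.018], [0.0, -0.018, -1.0], [-1.0, 0.004, -0.0]]
top green [370 226  13  12 126] [376.  231.4] [[0.5315, -0.0713, 0.1068], [0.5412, -0.0609, 0.1116], [0.5515, -0.0503, 0.1155]]
```

View pics/s15.png

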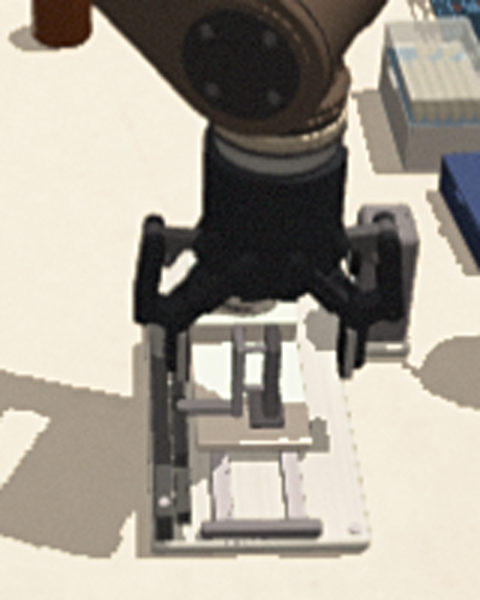

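Tab has sprung out. Lifting clear and checking again.

Call:
play_rows:
  claw: [0, 0, 0, 0, 0, 0, 0, 0, 0, 0, 0, 0, 0, 0, 0, 0, 0]
  travel:
    - [-0.01, 0, 0]
    - [-0.025, 0, 0]
    - [-0.04, 0, 0]
    - [-0.06, 0, 0]
    - [-0.08, 0, 0]
    - [-0.1, 0, 0]
    - [-0.12, 0, 0]
    - [-0.13, 0, 0]
    - [-0.13, 0, 0.015]
    - [-0.13, 0, 0.035]
    - [-0.13, 0, 0.055]
    - [-0.13, 0, 0.075]
    - [-0.13, 0, 0.095]
    - [-0.13, 0, 0.115]
    - [-0.13, 0, 0.13]
    - [-0.13, 0, 0.13]
    - [-0.13, 0, 0.13]
  dr:
    - [0, 0, 0]
    - [0, 0, 0]
    - [0, 0, 0]
    - [0, 0, 0]
    - [0, 0, 0]
    - [0, 0, 0]
    - [0, 0, 0]
    - [0, 0, 0]
    - [0, 0, 0]
    - [0, 0, 0]
    - [0, 0, 0]
    - [0, 0, 0]
    - [0, 0, 0]
    - [0, 0, 0]
    - [0, 0, 0]
    - [0, 0, 0]
    - [0, 0, 0]

```text
time: 20.95
eef_pos: [0.5401, -0.284, 0.1355]
tcp_rot: [0.506, 0.495, -0.503, 0.496]
contact_force: [0.4, -0.4, -0.4]
opening: 1.001
```

```bash
python3 bot.py 16
python3 - <<'E'
from h import *
for n in('side','top'):
    c=dict(np.load(n+'16.npz')); P=cloud(c); Z=P[...,2];X=P[...,0];Y=P[...,1]; hsv=cv2.cvtColor(c['img'],cv2.COLOR_RGB2HSV)
    m=(Z>.06)&(Z<.095)&(X>.48)&(X<.585)&(Y>-.2)&(Y<-.11); q=P[m]; print(n,'plates',len(q),np.percentile(q,[1,50,99],axis=0).round(4).tolist())
    for nm,lo,hi in(('orange',(3,120,90),(16,255,255)),('yellow',(17,120,90),(30,255,255))):
        mm=cv2.inRange(hsv,lo,hi); k,l,st,ce=cv2.connectedComponentsWithStats(mm)
        for i in range(1,k):
            q=P[l==i]; q=q[np.isfinite(q[:,0])]
            if st[i,4]>100: print(nm,np.median(q,0).round(3))
c=dict(np.load('side16.npz')); a=cv2.resize(c['img'][265:395,300:420],None,fx=4.5,fy=4.5,interpolation=cv2.INTER_CUBIC); cv2.imwrite('pics/s16z.png',cv2.cvtColor(a,cv2.COLOR_RGB2BGR))
E
```

```text
20.95 [ 0.5401 -0.284   0.1355] [ 0.4 -0.4 -0.4] 1.000920156722459
[[0.004, 1.0, -0.018], [0.001, -0.018, -1.0], [-1.0, 0.004, -0.001]]
side green [351 288   8   4  20] [355.  289.8] [[0.5382, -0.0848, 0.0723], [0.5444, -0.0827, 0.0744], [0.5503, -0.0799, 0.0794]]
top green [370 226  13  12 126] [376.  231.4] [[0.5319, -0.0709, 0.1071], [0.5415, -0.0605, 0.1119], [0.5515, -0.0503, 0.1151]]
side plates 224 [[0.5246, -0.1666, 0.0604], [0.5431, -0.1603, 0.0792], [0.551, -0.143, 0.088]]
orange [0.42  0.318 0.076]
yellow [ 0.728 -0.187  0.074]
top plates 147 [[0.5269, -0.1638, 0.061], [0.5458, -0.1513, 0.0829], [0.5534, -0.1398, 0.0879]]
orange [0.421 0.331 0.091]
yellow [ 0.732 -0.179  0.074]
yellow [0.586 0.279 0.073]
```

View pics/s16z.png

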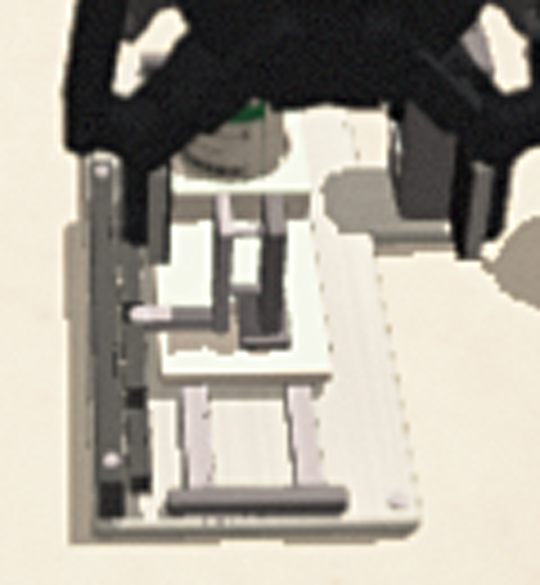

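View pics/t16.png

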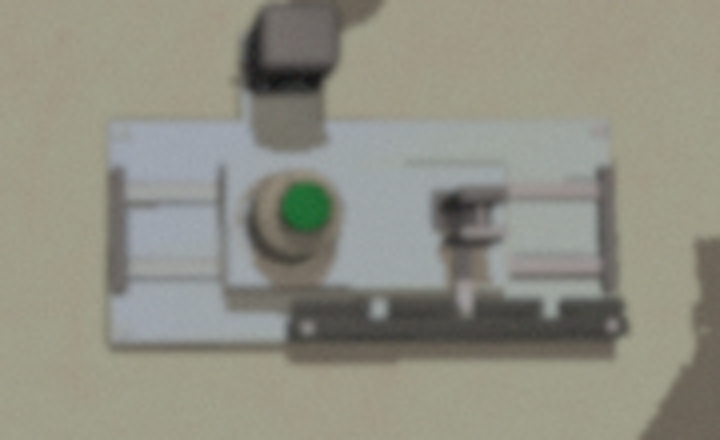

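```bash
python3 -c "
from plant import ctrl
print(ctrl.sign_off(), ctrl.get_state()['time'])"
```

```text
the job is handed in; nothing more can be done
the job is handed in; nothing more can be done
```

The small bottle is loaded in the shuttle seat and the shuttle is at its middle detent with the latch sprung back. I handed the job in at about 21 s of robot time.

**What I did:** I lowered the bottle onto the seat floor until the wrist force showed contact, then released it. I pinched the tab and grip at 22 N; the fingers closed to about the pressed width. I slid the shuttle forward, let go and backed off.

**Last checks, from the camera pictures:**
- **Shuttle:** the bottle and grip moved about 46 mm by the top camera, where the detent is at 45 mm and the allowed range is 41 to 49 mm.
- **Latch:** the span over the two plates is back to about 26 mm, the same as at the start, and the pawl sits in the middle notch.
- **Bottle:** before the slide it stood upright within about 1 mm of the seat centre, with its top at the expected height. After the slide its cap was at the same height and still over the seat. I did not refit its tilt, because the gripper hid most of it from the side camera.
- **Other items:** the large bottle and the near cup had not moved in the top view.
- **Robot:** the arm touches nothing, with wrist force under 1 N.

**Disagreements:**
- The reported tool height was about 42 mm lower than the fingertips seen by the camera, throughout. I worked to the camera heights, and the contacts happened where they predicted.
- The two cameras differed from each other by about 2 mm.

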